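# Straighten and complete a slumped row of slide cases

### The arm

A 7-joint arm with a two-finger parallel gripper is mounted at the origin on the work surface. World frame = base frame: x ahead of the robot, y to its left, z up, the work surface at z = 0. Lengths are in m, angles in rad, forces in N, time in s.
With the tool pointing down it reaches from about 0.4 to 0.875 m from the base axis. Payload 6.5 kg.
Tool frame: the origin (TCP) lies at the very end of the fingers, on their centre line; the grasp point (between the pads) lies 19 mm behind it; z points along the fingers, y is the line along which they close (so a half turn about z gives the same grasp; the last joint's range is limited). The gripper opens to 85 mm and grips with 20 to 120 N. Pads are 22 mm wide; open, the fingers measure 114 mm over their backs; the gripper's body (76 mm by 85 mm) begins 54 mm behind the grasp point. The pads swing forward as they close: fully open they stand 13 mm farther back than shut.
Start: joints at [1.145, 0.536, -0.004, 1.538, 0.003, 1.067, -0.071], TCP at [0.229, -0.608, 0.231] pointing down, gripper open.
Joint ranges: [-2.7, 2.7], [-0.37, 2.16], [-1.27, 1.26], [0.24, 2.4], [-1.31, 4.45], [0.19, 1.91], [-2.76, 2.76]. Speed limits (rad/s): [2.39, 2.39, 3.14, 3.14, 3.14, 3.14, 3.14].

### API

Orientations are given as [roll, pitch, yaw] about the fixed x, y, z axes, in that order (R = Rz(yaw) Ry(pitch) Rx(roll)).
In Python, from station import observe, camera, ticket gives the robot as it stands. The module is installed in compiled form; this text tells all that it offers.
- The arm moves only by the tool step_arm, never from a script. Its argument "plan" is a list that holds one entry, the list of rows, each a list of 7 numbers: the finger opening in mm, from 0 to 85.4, then the shift along the tool's x, y, z in mm, then the turn, a rotation vector about the tool's x, y, z in degrees. In form: [[[fingers, tx, ty, tz, rx, ry, rz], ...]]. A call has 1 to 10 rows; each row is the pose to reach, as a shift and turn from the pose commanded when the call began, along the tool's axes at that moment; what a row does not reach only later rows make up. A row lasts 1/8 s, in which the tool goes at most 62.5 mm and 10.7 degrees, less where a joint would pass 70% of its speed; a pose out of reach is approached as far as the arm can. A call with a gripper value outside its range is refused whole. The fingers move at their own pace and stop on an object; "force" is the grip in N (left out, the last holds). Time passes only in rows, so rows that repeat a pose let the fingers close. It gives the time, the measured TCP pose, the force, the opening and the grip force at its end, in the units of the state.
- observe(): the state, without advancing time (a new reading comes with each control period).
- camera(name): name is "scene" or "top" or "wrist"; returns a dict with "color" (420x560x3 uint8, blue, green, red), "fovy" (degrees; the focal length in pixels is half the picture's height over the tangent of half this angle, whatever the lens; pixels are square), "cx", "cy" (the principal point, pixels), "k1" (the pictures are not rectified: a ray, as slopes to the right and down, at radius r is drawn at 1 + k1 r^2 times it, then the intrinsics apply), "rvec" (rotation vector, rad) and "tvec" (3), from world to camera coordinates, as OpenCV has them. Camera axes: x right, y down, z forward; pixel columns grow to the right and rows downward; lengths in m; the calibration is good to about 2 mm. A picture is of the moment at which its call begins. There is no depth.
- ticket.finish_job(): hands the job in; it is judged then, once.
The state is a dict: "time_s": time; "joint_pos": joint angles; "joint_vel": joint speeds; "joint_efforts": joint torques, N m; "position": TCP position; "tool_rot": TCP orientation; "wrist_force": force on the tool from outside, world axes, zero at the start; "wrist_torque": the same for the moment, N m; "finger_gap": finger opening in m; "grip_force": force on a finger pad.
Only numpy, scipy, OpenCV 4.12 (cv2) and the standard library are available. Lean on these libraries where they do the work, as an engineer would, in place of code of your own. Each camera call takes 0.05 s, during which the arm holds its last target. There are 200 camera calls.

### The job

Three flat slide cases have slumped against the end wall of the filing rack: first push them upright, tight together against the end wall, and square their sides flush against the rack's low side fence. Then take the fourth case off the sloped rest, stand it upright on its foot end (the end on the lip) on the bare bench and let go, then take it again and file it as the last of the row, upright, tight against the others and flush with the fence. Leave all four standing free, knock none of the row over, and do not knock about the other things on the bench.

Things in the scene. Friction and masses are not known exactly. Their poses are not given: they have to be found in the camera images.
- rack: fixed aluminium rack, turned up to 0.25 rad, left or right of the rest. Origin on the bench under its middle. In its frame: floor x +-55, y -92 to +88 mm, top 6 mm above the bench; end wall at +y, inner face y = 80 mm, 8 mm thick, x -22 to 55, top at z 90; low fence along +x, inner face x = 47 mm, 6 mm thick, top at z 50; open at -y and -x
- rack_corner (a point): inner corner of the rack where end wall, fence and floor top meet (x 47, y 80, z 6 mm from the rack origin, same axes). A case flush with the fence has its origin 32 mm along -x from here; in the tight row the origins are 10, 30, 50, 70 mm along -y
- row1: flat closed cream slide case, 64 mm wide (x), 20 thick (y), 100 tall (z), about 150 g; origin at the centre of its foot end, z towards the other end. Standing, it tips beyond 11 degrees. First of the row: starts leaning about 22 degrees, top edge against the rack's end wall, foot about 45 mm from it, 10 to 30 mm off the fence
- row2: flat closed cream slide case, 64 mm wide (x), 20 thick (y), 100 tall (z), about 150 g; origin at the centre of its foot end, z towards the other end. Standing, it tips beyond 11 degrees. Second: starts leaning on row1 at the same angle, 10 to 30 mm off the fence
- row3: flat closed cream slide case, 64 mm wide (x), 20 thick (y), 100 tall (z), about 150 g; origin at the centre of its foot end, z towards the other end. Standing, it tips beyond 11 degrees. Third: starts leaning on row2 at the same angle, 10 to 30 mm off the fence, outer face to the rack's open -y end
- rest: fixed clear and grey plastic sloped rest, 40 mm wide (x), foot 44 mm, 110 long (y), 80 high; turned up to 0.3 rad. Origin on the bench under its middle. The slope rises at 30 degrees towards +y, with a lip 12 mm high at the low end. Narrower than the case on it
- loose: flat closed cream slide case, 64 mm wide (x), 20 thick (y), 100 tall (z), about 150 g; origin at the centre of its foot end, z towards the other end. Standing, it tips beyond 11 degrees. Fourth: starts flat on the rest, foot end against the lip, z pointing 30 degrees up towards +y of the rest; its 64 mm width is level and overhangs the rest 7 mm or more on both sides
- tube_rack: white tube rack 110 x 60 mm with capped tubes, 84 mm tall, loose, a bystander; origin under its middle
- reagent_jar: white jar, 70 mm in diameter, 95 mm tall, loose, a bystander; origin under its middle
There are look-alikes about, which are no part of the job. What is shaped like the loose but black, orange or red is not meant.

How it is judged:
On the way, in this order (a step that is already met when the one before it is completed fails the run):
1. the three slumped cases stand upright, tight against the end wall and flush with the fence (angle between each of row1, row2, row3's own z axis and vertical below 0.06 rad and y of row1 in the frame of rack_corner above -0.016 m and x of row1 in the frame of rack_corner between -0.037 and -0.027 m and z of each of row1, row2, row3 in the frame of rack_corner below 0.005 m and angle between the y axis of each of row1, row2, row3 and the y axis of rack_corner, either way round below 0.08 rad and y of row2 in the frame of rack_corner above -0.036 m and x of row2 in the frame of rack_corner between -0.037 and -0.027 m and y of row3 in the frame of rack_corner above -0.056 m and x of row3 in the frame of rack_corner between -0.037 and -0.027 m), for 0.2 s.
2. the fourth case stands upright on its foot end on the bare bench, let go (angle between loose's own z axis and vertical below 0.08 rad and height (world z) of loose between -0.004 and 0.004 m and contact force between the fingers and loose below 0.1 N and linear speed of loose below 0.01 m/s), for 0.2 s.
3. the fourth case stands upright in the rack, on its floor, let go (angle between loose's own z axis and vertical below 0.1 rad and z of loose in the frame of rack_corner between -0.003 and 0.005 m and y of loose in the frame of rack_corner between -0.18 and 0 m and x of loose in the frame of rack_corner between -0.1 and -0.02 m and contact force between the fingers and loose below 0.1 N), for 0.1 s.
At the end, for the whole second after the job is handed in: All four cases stand in the rack on their foot ends, in the order row1, row2, row3, loose: upright within 0.06 rad, each at most 6 mm short of its tight place (origins 10, 30, 50, 70 mm from the end wall), sides within 5 mm of the fence, turned under 0.08 rad, at rest and let go (all of step 1 and angle between loose's own z axis and vertical below 0.06 rad and y of loose in the frame of rack_corner above -0.076 m and x of loose in the frame of rack_corner between -0.037 and -0.027 m and z of loose in the frame of rack_corner below 0.005 m and angle between the y axis of loose and the y axis of rack_corner, either way round below 0.08 rad and contact force between the fingers and row1 below 0.1 N and contact force between the fingers and row2 below 0.1 N and contact force between the fingers and row3 below 0.1 N and contact force between the fingers and loose below 0.1 N and linear speed of each of row1, row2, row3, loose below 0.01 m/s); the robot touches nothing.
It fails at once if a bystander is shoved more than 30 mm or tipped (distance of any of tube_rack, reagent_jar from where it was at the start of the episode above 0.03 m or angle between any of tube_rack, reagent_jar's own z axis and vertical above 0.3 rad).
It fails at once if a case of the row is knocked over (angle between any of row1, row2, row3's own z axis and vertical above 0.8 rad).
It also fails if it takes over 72 s, if anything falls off the work surface, if the arm or the gripper's body presses on something with over 40 N, if the wrist force passes 120 N, or if a joint passes its speed limit or range.

## Working session

There is one attempt and no reset: what is moved stays moved. The work goes in short steps, Python scripts to look and compute and a tool call to move; the robot and the scene stay as the last step left them, time stands still between calls to the robot, and variables do not carry over. Pictures are saved under pics/ and viewed, at most 10 in all, crops included, and the job is handed in when it is done.

Besides the shell and the picture viewer there is one more tool, called after "Call:" as name(argument=value, ...), one argument or row to a line, values as JSON. step_arm: Moves the arm, as the interface text tells. Its arguments: {"type":"object","properties":{"plan":{"type":"array","items":{"type":"array","items":{"type":"array","items":{"type":"number"}}}},"force":{"type":"number"}},"required":["plan"]}

```bash
mkdir -p pics; cat > h.py <<'E'
import numpy as np, cv2
from scipy.spatial.transform import Rotation as R
from station import observe, camera, ticket
def cam(n,save=None):
    c=camera(n); h,w=c["color"].shape[:2]
    c["f"]=h/2/np.tan(np.radians(c["fovy"])/2)
    c["R"]=R.from_rotvec(np.ravel(c["rvec"])).as_matrix(); c["t"]=np.ravel(c["tvec"])
    if save: cv2.imwrite(save,c["color"])
    return c
def pix(c,z,uv):
    # pixel -> world at height z
    out=[]
    for u,v in np.atleast_2d(uv):
        d=np.array([(u-c["cx"])/c["f"],(v-c["cy"])/c["f"]]); s=d.copy()
        for _ in range(30): s=d/(1+c["k1"]*(s@s))
        ray=c["R"].T@np.array([*s,1]); o=-c["R"].T@c["t"]
        out.append(o+ray*(z-o[2])/ray[2])
    return np.array(out)
def proj(c,P):
    p=np.atleast_2d(P)@c["R"].T+c["t"]; s=p[:,:2]/p[:,2:]
    s=s*(1+c["k1"]*(s**2).sum(1,keepdims=True))
    return s*c["f"]+[c["cx"],c["cy"]]
E
python3 - <<'E'
from h import *
a=cam("scene","pics/s0.png");b=cam("top","pics/t0.png")
for c in(a,b): print(c["f"],c["cx"],c["cy"],c["k1"],-c["R"].T@c["t"],c["R"].tolist())
print(observe())
E
```

```text
511.0480153724993 280.3034300560265 209.82677550003734 -0.11611838457032282 [1.17128512 0.41571291 0.92242808] [[-0.575551944879022, 0.8176872940050227, -0.011289285571666252], [0.6297270830991427, 0.4343591988215999, -0.6440309675865774], [-0.5217123341051277, -0.3777824448300917, -0.7649161161988799]]
461.08929456682716 279.8248041446767 213.41678667300891 -0.03103012258778727 [ 0.44801574 -0.02439975  0.96078165] [[-0.00941638919108451, -0.9998364887296628, 0.015437856695184562], [-0.9869119261622584, 0.006806966916472918, -0.1611164647082952], [0.16098503537069309, -0.016752940223646456, -0.986814651989197]]
{'time_s': 0.1, 'joint_pos': array([ 1.14475599,  0.53711381, -0.00439889,  1.53876662,  0.00259361,
        1.06729208, -0.07121932]), 'joint_vel': array([-0.00027946, -0.00278918,  0.00172045, -0.00326739, -0.00044039,
        0.00170861,  0.00029403]), 'joint_efforts': array([ 2.99738560e-03, -5.84567213e+01,  1.05222367e+00, -2.59779239e+01,
        1.27092388e-02,  4.55862508e-03, -1.35108249e-05]), 'position': array([ 0.22864786, -0.60785335,  0.2304889 ]), 'tool_rot': array([-3.14002379e+00,  1.31006018e-04,  3.59855571e-01]), 'wrist_force': array([-1.06007393, -0.03317504, -0.22812259]), 'wrist_torque': array([ 0.01834179, -0.02659837,  0.05577632]), 'grip_force': 0.0, 'finger_gap': 0.08537824925665423}
```

View pics/s0.png

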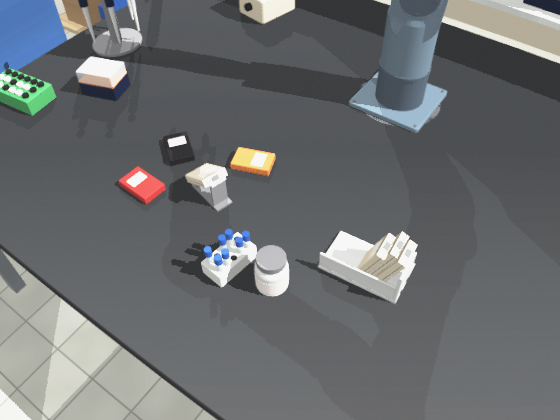

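View pics/t0.png

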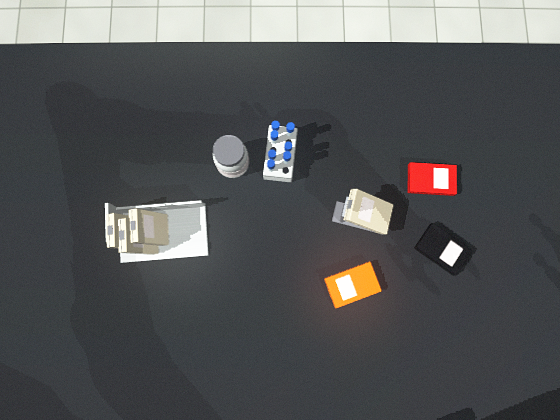

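The top view shows the rack at (155,232), with its end wall on the left and its fence on the upper side. The three cream cases lean left. Candidates for the loose case are cream on the rest (368,212), orange (353,285), red (433,178) and black (445,248). Only the cream one, on the rest with the lip at its left, fits the description. I'll confirm it in an enlarged crop.

```bash
python3 - <<'E'
from h import *
t=cv2.imread("pics/t0.png")
a=cv2.resize(t[190:275,95:220],None,fx=6,fy=6,interpolation=cv2.INTER_CUBIC)[:500,:750]
cv2.imwrite("pics/c1.png",a)
b=cv2.resize(t[175:245,325:405],None,fx=5,fy=5,interpolation=cv2.INTER_CUBIC)
s=cv2.imread("pics/s0.png")
d=cv2.resize(s[155:215,178:248],None,fx=5,fy=5,interpolation=cv2.INTER_CUBIC)
e=cv2.resize(s[225:305,310:425],None,fx=3.4,fy=3.4,interpolation=cv2.INTER_CUBIC)
H=600;W=800;o=np.zeros((H,W,3),np.uint8)
o[:350,:400]=b;o[:300,400:750]=d;o[320:320+e.shape[0],400:400+e.shape[1]]=e[:, :400]
cv2.imwrite("pics/c2.png",o)
E
```

```text
(no output)
```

View pics/c1.png

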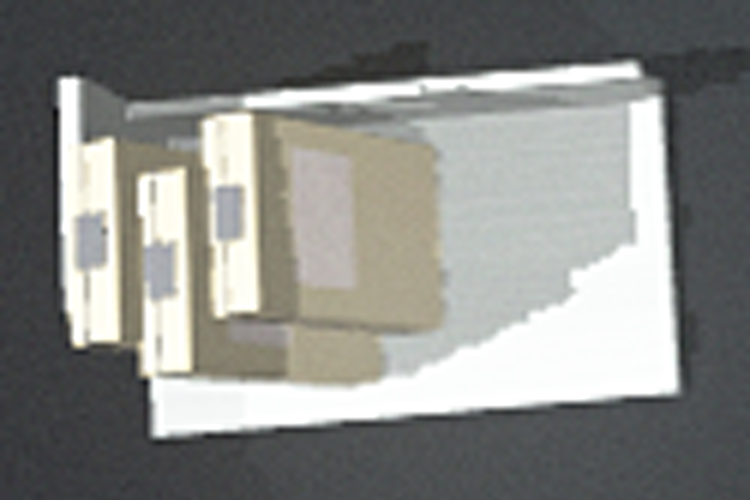

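View pics/c2.png

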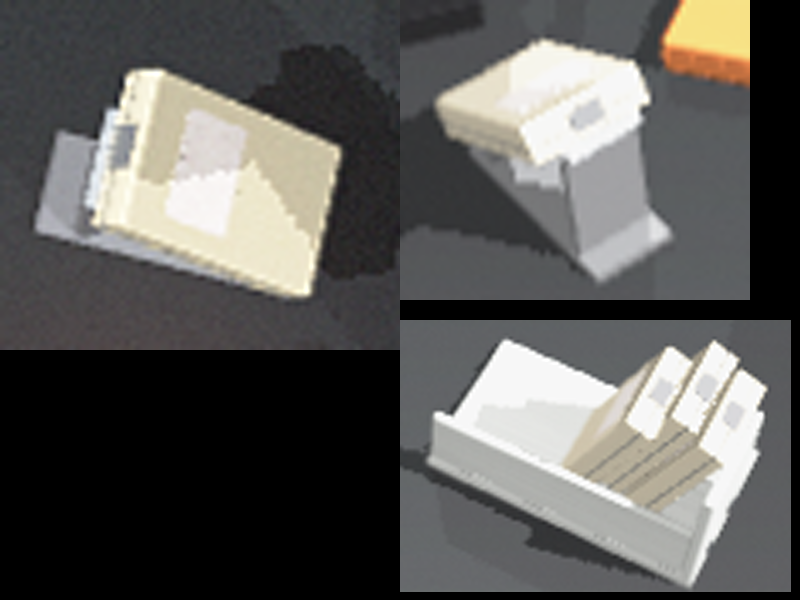

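The crops confirm it: the cream case lies on the grey sloped rest, with its high end to the left (+y) and its foot at the right. Next I'll fit the poses of the rack, the row cases, the rest case and the bystanders.

```bash
cat >> h.py <<'E'
def fit(terms,x0):
    # terms: (cam, model pts mm -> via T(x), pixels)
    from scipy.optimize import least_squares
    f=lambda x: np.concatenate([(proj(c,T(x,np.array(P)))-uv).ravel() for c,T,P,uv in terms])
    r=least_squares(f,x0); return r.x, r.fun.reshape(-1,2)
def Tz(x,P): return R.from_euler('z',x[2]).apply(P/1000.)+[x[0],x[1],x[3] if len(x)>3 else 0]
E
cat > m1.py <<'E'
from h import *
a=cam("scene");b=cam("top")
A=lambda q:np.array([95,190])+np.array(q)/6-0.42
E_=lambda q:np.array([310,225])+(np.array(q)-[400,320])/3.4-.35
B=lambda q:np.array([325,175])+np.array(q)/5-.4
D=lambda q:np.array([178,155])+(np.array(q)-[400,0])/5-.4
x,r=fit([(b,Tz,[[-55,-92,6],[-55,88,6],[53,-92,50],[55,88,90],[-22,88,90]],A([[680,393],[152,437],[640,63],[60,78],[72,345]])),
 (a,Tz,[[-55,-92,6],[53,-92,50]],E_([[505,340],[435,412]]))],[.4,.25,0])
print("rack",x,"\n",r.round(1)); rack=x
L=np.radians(22); Rl=R.from_euler('x',-L)
def Tc(off):
    def T(p,P): # p: x,y foot origin, yaw in rack frame (mm)
        q=R.from_euler('z',p[2]).apply(Rl.apply(P)) +[p[0],p[1],6+10*np.sin(L)]
        return Tz(rack,q)
    return T
top=[[32,10,100],[32,-10,100],[-32,-10,100],[-32,10,100]]
for n,q in {"row1":[(80,143),(115,140),(120,345),(75,345)],"row2":[(140,175),(185,168),(192,372),(145,375)],"row3":[(203,118),(250,113),(260,315),(215,318)]}.items():
    p,r=fit([(b,Tc(0),top,A(q))],[0,30,0]); print(n,p.round(3),np.abs(r).max().round(1))
# loose: param x,y,yaw,z
Rr=R.from_euler('x',-np.pi/3)
Tl=lambda p,P:R.from_euler('z',p[2]).apply(Rr.apply(P)/1000.)+[p[0],p[1],p[3]]
# case axes on rest: z up-slope toward +y ; upper face normal = -y_case
p,r=fit([(b,Tl,[[32,-10,100],[-32,-10,100],[32,-10,0],[-32,-10,0]],B([[160,71],[127,229],[341,151],[308,297]])),
 (a,Tl,[[32,-10,100],[32,10,100],[-32,-10,100],[32,-10,0]],D([[523,135],[535,163],[642,62],[437,102]]))],[.45,-.25,0,.04])
print("loose",p,"\n",r.round(1))
print("bench pts jar top, tubes", pix(b,.095,[[229,149]]),pix(b,.075,[[268,126],[297,126],[293,180],[263,178]]))
E
python3 m1.py
```

```text
rack [0.56351083 0.20516089 0.08815871] 
 [[ 0.   0.4]
 [ 0.8  1.4]
 [-0.3  0.2]
 [-0.5  1.5]
 [-1.  -3.1]
 [-0.4 -1. ]
 [-0.7  0.4]]
row1 [-0.093 35.423 -0.046] 1.4
row2 [-10.208  14.613  -0.017] 0.6
row3 [ 6.245e+00 -6.887e+00  1.000e-03] 0.7
loose [ 0.58450571 -0.25739496 -0.25961914  0.03634523] 
 [[-0.4 -0. ]
 [-1.2  0.2]
 [ 0.4 -0.3]
 [ 0.4  0.9]
 [-0.3 -1.1]
 [ 0.8  1. ]
 [-1.   0.2]
 [-0.7 -0.1]]
bench pts jar top, tubes [[0.7169289  0.05860655 0.095     ]] [[ 0.77074834 -0.01733903  0.075     ]
 [ 0.77053124 -0.07568535  0.075     ]
 [ 0.65908362 -0.06604102  0.075     ]
 [ 0.66346655 -0.00694252  0.075     ]]
```

```bash
sed -i 's/\[55,88,90\],\[-22,88,90\]\]/[55,88,90]]/; s/,\[60,78\],\[72,345\]/,[60,78]/' m1.py; python3 m1.py | head -3
cat >> h.py <<'E'
RACK=np.array([.5635,.2052,.0882])
def inrack(p): return R.from_euler('z',-RACK[2]).apply((np.asarray(p)-[RACK[0],RACK[1],0]))*1000
def rk(x,y,z): return Tz(RACK,np.array([x,y,z],float))
def go(p,yaw,tilt,P=None):
    """row (mm, deg) to reach TCP p with tool x at yaw, tilt deg toward tool x"""
    if P is None:
        s=observe(); P=(s["position"],R.from_euler('xyz',s["tool_rot"]))
    Rt=R.from_euler('z',yaw)*R.from_euler('x',np.pi)*R.from_euler('y',tilt,degrees=True)
    d=P[1].inv().apply(p-P[0])*1000; w=(P[1].inv()*Rt).as_rotvec(degrees=True)
    print(np.r_[d,w].round(1).tolist()); return (p,Rt)
E
python3 - <<'E'
from h import *
y=RACK[2]+np.pi/2
P=go(rk(6,-75,200),y,30); P=go(rk(6,-75,20),y,30,P)
E
```

```text
rack [0.565103   0.20567398 0.07444833] 
 [[-0.5  0.3]
 [ 0.2  0. ]
[585.4, -569.6, 31.3, 19.4, 25.6, -72.6]
[-90.0, -0.0, 155.9, 0.0, 0.0, 0.0]
```

```bash
sed -i 's/^RACK=.*/RACK=np.array([.5651,.2057,.0744])/' h.py
python3 - <<'E'
from h import *
go(rk(6,-75,200),RACK[2]+np.pi/2,30)
E
```

```text
[586.0, -569.7, 31.3, 19.2, 25.7, -71.9]
```

Call:
step_arm(
  plan=[
    [[25,586,-569,31,19,26,-73],[25,586,-569,31,19,26,-73],[25,586,-569,31,19,26,-73],[25,586,-569,31,19,26,-73],[25,586,-569,31,19,26,-73],[25,586,-569,31,19,26,-73],[25,586,-569,31,19,26,-73],[25,586,-569,31,19,26,-73],[25,586,-569,31,19,26,-73],[25,586,-569,31,19,26,-73]],
  ],
  force=20,
)

```text
time_s: 1.55
position: [0.4959, -0.0419, 0.2075]
tool_rot: [3.129, -0.523, 1.668]
wrist_force: [1.4, -0.5, 0.6]
finger_gap: 0.025
grip_force: 0.0
```

```bash
python3 - <<'E'
from h import *
s=observe(); print(inrack(s["position"]),s["joint_pos"],s["tool_rot"])
y=RACK[2]+np.pi/2
P=go(rk(6,-75,200),y,30); go(rk(6,-75,20),y,30)
E
```

```text
[ -87.43678141 -241.81840783  207.48414192] [ 0.77219883  0.52863039 -0.6080276   1.83863816 -0.24548598  1.022459
  0.44831871] [ 3.12867506 -0.52331855  1.66824248]
[138.8, 96.1, 90.0, 0.1, 0.0, 1.1]
[48.9, 94.1, 245.9, 0.1, 0.0, 1.1]
```

Call:
step_arm(
  plan=[
    [[25,139,96,90,0,0,1],[25,139,96,90,0,0,1],[25,139,96,90,0,0,1],[25,139,96,90,0,0,1],[25,94,95,168,0,0,1],[25,60,94,225,0,0,1],[25,49,94,246,0,0,1],[25,49,94,246,0,0,1]],
  ],
)

```text
time_s: 2.55
position: [0.572, 0.1289, 0.0162]
tool_rot: [-3.134, -0.524, 1.643]
wrist_force: [0.1, -0.0, 0.5]
finger_gap: 0.025
grip_force: 0.0
```

```bash
python3 - <<'E'
from h import *
s=observe(); print(inrack(s["position"]),s["joint_pos"],s["tool_rot"])
y=RACK[2]+np.pi/2
for yy in(-30,0,12): go(rk(6,yy,20),y,30)
E
```

```text
[  1.14459549 -77.07572091  16.24996108] [ 0.39074078  0.89520877 -0.55559393  1.78732957 -0.1729647   0.60073427
  0.22882452] [-3.13416167 -0.52423757  1.64317988]
[42.6, 4.9, 20.3, -0.4, -0.0, -0.1]
[68.6, 5.0, 35.3, -0.4, -0.0, -0.1]
[79.0, 5.0, 41.3, -0.4, -0.0, -0.1]
```

Call:
step_arm(
  plan=[
    [[25,20,3,9,0,0,0],[25,43,5,20,0,0,0],[25,49,5,24,0,0,0],[25,55,5,27,0,0,0],[25,60,5,30,0,0,0],[25,64,5,33,0,0,0],[25,69,5,35,0,0,0],[25,69,5,35,0,0,0]],
  ],
)

```text
time_s: 3.55
position: [0.574, 0.2082, 0.024]
tool_rot: [3.14, -0.524, 1.649]
wrist_force: [0.9, -0.4, -0.2]
finger_gap: 0.0249
grip_force: 0.0
```

```bash
python3 - <<'E'
from h import *
s=observe(); print(inrack(s["position"]))
a=cam("scene");b=cam("top")
d=cv2.resize(b["color"][190:275,95:220],(600,408),interpolation=cv2.INTER_CUBIC)
e=cv2.resize(a["color"][190:310,310:450],None,fx=4,fy=4,interpolation=cv2.INTER_CUBIC)[:, :200*4]
o=np.zeros((600,800,3),np.uint8); e=cv2.resize(e,(350,300)); d=cv2.resize(d,(441,300)); o[:300,:441]=d;o[:300,441:441+350]=e
cv2.imwrite("pics/p1.png",o[:300])
E
```

```text
[ 9.02457545  1.78528248 24.04077638]
```

View pics/p1.png

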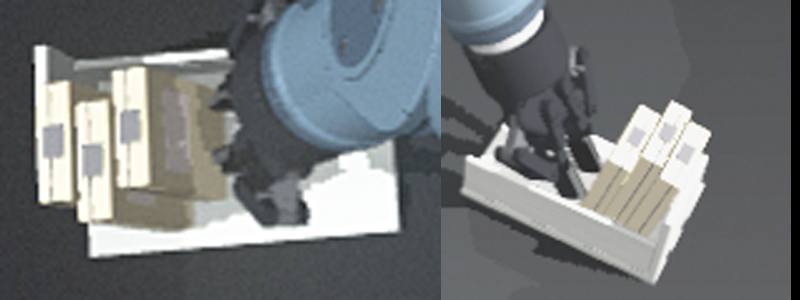

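The feet have moved about 18 mm towards the wall and the lean is smaller. I'll keep pushing.

Call:
step_arm(
  plan=[
    [[25,4,-2,4,0,0,0],[25,8,-2,7,0,0,0],[25,12,-2,10,0,0,0],[25,12,-2,10,0,0,0]],
  ],
)

```text
time_s: 4.15
position: [0.5716, 0.2202, 0.0207]
tool_rot: [3.14, -0.52, 1.647]
wrist_force: [-2.0, -9.4, 1.7]
finger_gap: 0.0254
grip_force: 4.7
```

```bash
python3 - <<'E'
from h import *
s=observe(); print(inrack(s["position"]),s["wrist_force"])
E
```

```text
[ 7.51625424 13.95787919 20.69070034] [-1.96927968 -9.44931622  1.67584388]
```

Call:
step_arm(
  plan=[
    [[25,2,0,1,0,0,0],[25,4,0,2,0,0,0],[25,4,0,2,0,0,0]],
  ],
)

```text
time_s: 4.53
position: [0.572, 0.2204, 0.0201]
tool_rot: [3.14, -0.516, 1.645]
wrist_force: [-2.4, -21.3, 7.9]
finger_gap: 0.0251
grip_force: 10.5
```

```bash
python3 - <<'E'
from h import *
s=observe(); print(inrack(s["position"]),s["wrist_force"])
y=RACK[2]+np.pi/2
P=go(rk(6,-70,25),y,30);
P=go(rk(-78,-70,130),y,30);
E
```

```text
[ 7.97829329 14.17819538 20.07181335] [ -2.35661293 -21.27390434   7.92322093]
[-70.8, -1.9, -45.8, 0.1, 0.4, -0.0]
[-19.0, -85.7, -137.3, 0.1, 0.4, -0.0]
```

Call:
step_arm(
  plan=[
    [[25,-35,-1,-23,0,0,0],[25,-71,-2,-46,0,0,0],[10,-45,-44,-92,0,0,0],[10,-19,-86,-137,0,0,0],[10,-19,-86,-137,0,0,0]],
  ],
)

```text
time_s: 5.15
position: [0.4901, 0.1367, 0.133]
tool_rot: [3.137, -0.523, 1.652]
wrist_force: [-0.0, -0.2, -0.3]
finger_gap: 0.01
grip_force: 0.0
```

```bash
python3 - <<'E'
from h import *
s=observe(); print(inrack(s["position"]),s["joint_pos"],s["wrist_force"])
y=RACK[2]
P=go(rk(-95,50,150),y,30)
E
```

```text
[-79.94469692 -63.23208163 133.02664313] [ 0.4993884   0.60831927 -0.67442996  1.99196235 -0.25863795  0.66321516
  0.20461606] [-0.00124605 -0.22208148 -0.30201103]
[106.7, -14.5, 41.8, -45.0, -0.1, 78.3]
```

Call:
step_arm(
  plan=[
    [[10,107,-14,42,-45,0,78],[10,107,-14,42,-45,0,78],[10,107,-14,42,-45,0,78],[10,107,-14,42,-45,0,78],[10,107,-14,42,-45,0,78],[10,107,-14,42,-45,0,78],[10,107,-14,42,-45,0,78],[10,107,-14,42,-45,0,78],[10,107,-14,42,-45,0,78],[10,107,-14,42,-45,0,78]],
  ],
)

```text
time_s: 6.4
position: [0.469, 0.2482, 0.1482]
tool_rot: [3.138, -0.466, 0.426]
wrist_force: [0.5, -0.3, -0.9]
finger_gap: 0.0098
grip_force: 0.0
```

```bash
python3 - <<'E'
from h import *
s=observe(); print(inrack(s["position"]),s["tool_rot"],s["joint_pos"],s["wrist_force"])
y=RACK[2]
P=go(rk(-95,50,22),y,30)
P=go(rk(-60,50,22),y,30)
P=go(rk(-26,50,22),y,30)
a=cam("scene");b=cam("top")
d=cv2.resize(b["color"][190:275,95:220],(441,300),interpolation=cv2.INTER_CUBIC)
e=cv2.resize(a["color"][190:310,310:450],(350,300),interpolation=cv2.INTER_CUBIC)
cv2.imwrite("pics/p2.png",np.hstack([d,e]))
E
```

```text
[-92.71122355  49.57028619 148.17414689] [ 3.13804363 -0.46630585  0.42614654] [-1.28485764  0.38926809  0.77918416  2.335142   -1.30179971  0.19167417
 -0.50109828] [ 0.54666332 -0.28324962 -0.92792391]
[-58.5, -1.6, 111.8, -9.4, 3.2, 17.7]
[-29.2, 10.4, 126.6, -9.4, 3.2, 17.7]
[-0.7, 22.1, 141.0, -9.4, 3.2, 17.7]
```

View pics/p2.png

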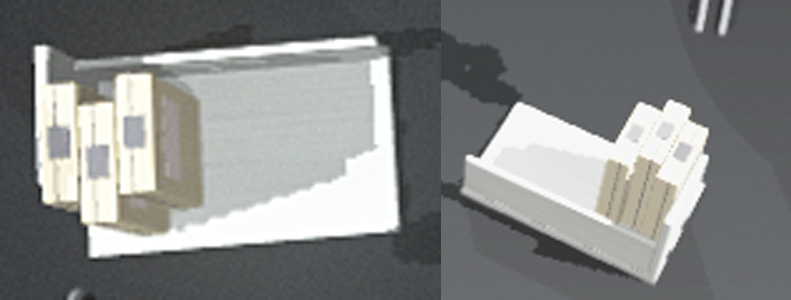

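```bash
python3 - <<'E'
from h import *
go(rk(-95,50,150),RACK[2],5)
E
```

```text
[-0.5, 3.4, -2.9, -5.4, -21.5, 20.2]
```

Call:
step_arm(
  plan=[
    [[10,0,3,-3,-5,-21,20],[10,0,3,-3,-5,-21,20],[10,0,3,-3,-5,-21,20],[10,0,3,-3,-5,-21,20],[10,0,3,-3,-5,-21,20]],
  ],
)

```text
time_s: 7.12
position: [0.4699, 0.2431, 0.1494]
tool_rot: [-3.132, -0.092, 0.07]
wrist_force: [0.2, -0.4, 0.3]
finger_gap: 0.0098
grip_force: 0.0
```

```bash
python3 - <<'E'
from h import *
s=observe(); print(inrack(s["position"]),s["tool_rot"],s["joint_pos"],s["wrist_force"])
y=RACK[2]
P=go(rk(-95,50,46),y,5)
P=go(rk(-60,50,46),y,5)
P=go(rk(-30,50,46),y,5)
E
```

```text
[-92.129549    44.35311877 149.44834571] [-3.13243099 -0.09220487  0.0701081 ] [-1.40689442  0.70611263  1.1449646   2.04238832 -0.8578278   0.85999783
 -1.29208445] [ 0.20364025 -0.39245619  0.33767625]
[-12.4, -4.7, 102.8, -0.5, -0.3, -0.2]
[22.4, -4.8, 106.0, -0.5, -0.3, -0.2]
[52.3, -4.9, 108.8, -0.5, -0.3, -0.2]
```

Call:
step_arm(
  plan=[
    [[10,-12,-5,50,0,0,0],[10,-12,-5,103,0,0,0],[10,5,-5,104,0,0,0],[10,22,-5,106,0,0,0],[10,30,-5,107,0,0,0],[10,38,-5,107,0,0,0],[10,45,-5,108,0,0,0],[10,50,-5,109,0,0,0],[10,50,-5,109,0,0,0]],
  ],
)

```text
time_s: 8.25
position: [0.5286, 0.2545, 0.0468]
tool_rot: [-3.132, -0.094, 0.069]
wrist_force: [0.5, -0.3, 0.4]
finger_gap: 0.0098
grip_force: 0.0
```

```bash
python3 - <<'E'
from h import *
s=observe(); print(inrack(s["position"]),s["tool_rot"],s["joint_pos"],s["wrist_force"])
E
```

```text
[-32.75680522  51.42089356  46.80128647] [-3.13158958 -0.09400774  0.06908909] [-1.18816636  0.89388777  0.92100975  1.93533823 -1.03942453  0.76068879
 -1.1786805 ] [ 0.50941919 -0.32772316  0.36783598]
```

Call:
step_arm(
  plan=[
    [[10,3,0,0,0,0,0],[10,5,0,0.5,0,0,0],[10,7,0,0.5,0,0,0],[10,7,0,0.5,0,0,0]],
  ],
)

```text
time_s: 8.75
position: [0.5343, 0.2549, 0.0466]
tool_rot: [-3.131, -0.091, 0.069]
wrist_force: [-4.4, -0.2, 2.7]
finger_gap: 0.0098
grip_force: 2.4
```

```bash
python3 - <<'E'
from h import *
s=observe(); print(inrack(s["position"]),s["wrist_force"])
E
```

```text
[-27.09899012  51.32066285  46.63777651] [-4.43328086 -0.1812492   2.67694082]
```

Call:
step_arm(
  plan=[
    [[10,2,0,0,0,0,0],[10,3,0,0,0,0,0],[10,3,0,0,0,0,0]],
  ],
)

```text
time_s: 9.12
position: [0.5344, 0.2549, 0.0462]
tool_rot: [-3.131, -0.085, 0.069]
wrist_force: [-12.5, -1.8, 6.6]
finger_gap: 0.01
grip_force: 6.0
```

```bash
python3 - <<'E'
from h import *
s=observe(); print(inrack(s["position"]),s["wrist_force"])
y=RACK[2]
go(rk(-70,50,46),y,5)
go(rk(-95,0,160),y,0)
E
```

```text
[-26.95991122  51.30523099  46.16121871] [-12.50156724  -1.83051122   6.60794826]
[-42.9, 1.5, -3.5, -0.6, 0.1, -0.3]
[-57.8, 50.4, -119.8, -0.6, -4.9, -0.3]
```

Call:
step_arm(
  plan=[
    [[10,-43,1,-3,0,0,0],[10,-50,25,-60,0,0,0],[25,-58,50,-120,0,0,0],[25,-58,50,-120,0,0,0]],
  ],
)

```text
time_s: 9.62
position: [0.4753, 0.1979, 0.1643]
tool_rot: [-3.129, -0.1, 0.065]
wrist_force: [0.1, 0.2, 0.3]
finger_gap: 0.025
grip_force: 0.0
```

```bash
python3 - <<'E'
from h import *
s=observe(); print(inrack(s["position"]),s["wrist_force"])
go(rk(-40,-80,170),RACK[2]+np.pi/2,30)
a=cam("scene");b=cam("top")
d=cv2.resize(b["color"][190:275,95:220],(441,300),interpolation=cv2.INTER_CUBIC)
e=cv2.resize(a["color"][190:310,310:450],(350,300),interpolation=cv2.INTER_CUBIC)
cv2.imwrite("pics/p3.png",np.hstack([d,e]))
E
```

```text
[-90.15420262  -1.07472883 164.27413125] [0.13304409 0.19383851 0.30625222]
[51.2, 78.4, -1.6, 27.4, 18.4, -86.8]
```

View pics/p3.png

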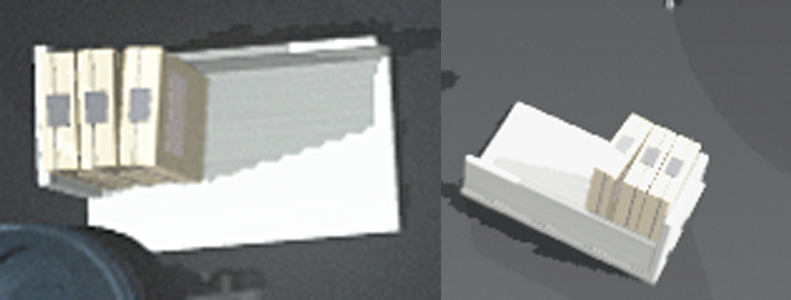

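All three are flush with the fence. Row3 stands slightly off row2 at the top, so I'll press the row towards the wall again.

Call:
step_arm(
  plan=[
    [[25,51,78,-2,27,18,-87],[25,51,78,-2,27,18,-87],[25,51,78,-2,27,18,-87],[25,51,78,-2,27,18,-87],[25,51,78,-2,27,18,-87],[25,51,78,-2,27,18,-87],[25,51,78,-2,27,18,-87],[25,51,78,-2,27,18,-87],[25,51,78,-2,27,18,-87],[25,51,78,-2,27,18,-87]],
  ],
)

```text
time_s: 10.98
position: [0.5294, 0.1247, 0.1652]
tool_rot: [-3.132, -0.512, 1.644]
wrist_force: [0.5, -0.5, 0.2]
finger_gap: 0.0251
grip_force: 0.0
```

```bash
python3 - <<'E'
from h import *
s=observe(); print(inrack(s["position"]),s["joint_pos"],s["tool_rot"])
y=RACK[2]+np.pi/2
for q in((15,-60,60),(15,-10,60),(15,14,60)): go(rk(*q),y,30)
E
```

```text
[-41.64541775 -78.09416442 165.18835938] [-0.38983475  0.55573127  0.49961359  1.92185746 -0.9192107   1.05018711
  0.74480633] [-3.13197431 -0.51176994  1.64420455]
[-35.7, 57.6, 100.1, -0.5, 0.7, -0.1]
[7.9, 57.8, 124.5, -0.5, 0.7, -0.1]
[28.8, 57.9, 136.3, -0.5, 0.7, -0.1]
```

Call:
step_arm(
  plan=[
    [[25,-36,58,100,0,1,0],[25,-36,58,100,0,1,0],[25,-15,58,112,0,1,0],[25,8,58,124,0,1,0],[25,15,58,128,0,1,0],[25,21,58,132,0,1,0],[25,25,58,134,0,1,0],[25,29,58,136,0,1,0],[25,29,58,136,0,1,0]],
  ],
)

```text
time_s: 12.1
position: [0.5791, 0.2204, 0.0621]
tool_rot: [-3.135, -0.529, 1.646]
wrist_force: [-0.2, -0.7, 0.4]
finger_gap: 0.0253
grip_force: 0.6
```

```bash
python3 - <<'E'
from h import *
s=observe(); print(inrack(s["position"]),s["wrist_force"])
y=RACK[2]+np.pi/2
for q in((15,16,60),(15,2,60),(15,2,22),(15,14,22),(15,16,22)): go(rk(*q),y,30)
E
```

```text
[15.00514664 13.63654124 62.13428655] [-0.16894657 -0.72360333  0.36667851]
[1.0, 0.0, 3.0, -0.4, -0.3, 0.1]
[-11.1, -0.0, -4.0, -0.4, -0.3, 0.1]
[-30.3, 0.2, 28.8, -0.4, -0.3, 0.1]
[-19.9, 0.2, 34.8, -0.4, -0.3, 0.1]
[-18.2, 0.2, 35.8, -0.4, -0.3, 0.1]
```

Call:
step_arm(
  plan=[
    [[25,2,0,2,0,0,0],[25,3,0,3,0,0,0],[25,3,0,3,0,0,0],[25,-11,0,-4,0,0,0],[25,-30,0,29,0,0,0],[25,-25,0,32,0,0,0],[25,-20,0,35,0,0,0],[25,-17,0,37,0,0,0],[25,-17,0,37,0,0,0]],
  ],
)

```text
time_s: 13.22
position: [0.5784, 0.2207, 0.0218]
tool_rot: [-3.135, -0.523, 1.645]
wrist_force: [-2.9, -11.0, 1.7]
finger_gap: 0.025
grip_force: 5.6
```

```bash
python3 - <<'E'
from h import *
s=observe(); print(inrack(s["position"]),s["wrist_force"])
y=RACK[2]+np.pi/2
for q in((15,-30,30),(15,-80,170)): go(rk(*q),y,30)
E
```

```text
[14.41188313 13.99436775 21.76162217] [ -2.94799601 -11.02828327   1.72061425]
[-34.0, 0.4, -29.1, -0.4, 0.0, 0.0]
[-7.3, -0.6, -175.4, -0.4, 0.0, 0.0]
```

```bash
cat >> h.py <<'E'
LO=np.array([.5845,-.2574,.0363]); LY=-.2596
def lgrasp(a=75,n=6,back=0,d=26):
    C=R.from_euler('z',LY)*R.from_euler('x',-60,degrees=True)
    g=LO+C.apply([0,-n,a])/1000
    Rt=R.from_euler('z',LY+np.pi/2)*R.from_euler('x',np.pi)*R.from_euler('y',-40,degrees=True)
    return g+Rt.apply([0,0,d-back])/1000
E
python3 - <<'E'
from h import *
print(lgrasp(),lgrasp(back=90))
y=RACK[2]+np.pi/2
P=go(rk(15,-30,30),y,30)
s=observe();P0=(s["position"],R.from_euler('xyz',s["tool_rot"]))
go(rk(0,-110,190),y,30,P0); go(lgrasp(back=90),LY+np.pi/2,-40,P0)
E
```

```text
[ 0.59611269 -0.21367642  0.059079  ] [ 0.61096266 -0.15776396  0.128023  ]
[-34.0, 0.4, -29.1, -0.4, 0.0, 0.0]
[-23.3, -15.8, -207.6, -0.4, 0.0, 0.0]
[-275.9, 2.3, -281.9, 1.4, -69.2, 20.5]
```

Call:
step_arm(
  plan=[
    [[25,-34,0,-29,0,0,0],[60,-40,-8,-90,0,0,0],[85,-30,-16,-150,0,0,0],[85,-23,-16,-208,0,0,0],[85,-23,-16,-208,0,0,0]],
  ],
)

```text
time_s: 13.85
position: [0.5766, 0.0973, 0.1953]
tool_rot: [3.137, -0.528, 1.65]
wrist_force: [0.5, 1.3, -0.4]
finger_gap: 0.085
grip_force: 0.0
```

```bash
python3 - <<'E'
from h import *
s=observe(); print(s["position"],s["joint_pos"])
go(lgrasp(back=110),LY+np.pi/2,-40)
E
```

```text
[0.57663468 0.09725505 0.19529741] [-0.33484451  0.58956855  0.52613495  1.7844994  -0.89586147  1.16372123
  0.72399471]
[-237.6, 18.6, -78.5, 2.0, -69.6, 20.5]
```

Call:
step_arm(
  plan=[
    [[85,-238,19,-78,2,-70,20],[85,-238,19,-78,2,-70,20],[85,-238,19,-78,2,-70,20],[85,-238,19,-78,2,-70,20],[85,-238,19,-78,2,-70,20],[85,-238,19,-78,2,-70,20],[85,-238,19,-78,2,-70,20],[85,-238,19,-78,2,-70,20]],
  ],
)

```text
time_s: 14.85
position: [0.6119, -0.1386, 0.133]
tool_rot: [-3.122, 0.708, 1.342]
wrist_force: [0.6, -0.6, 0.4]
finger_gap: 0.0849
grip_force: 0.0
```

```bash
python3 - <<'E'
from h import *
s=observe(); print(s["position"],s["joint_pos"],s["tool_rot"])
for b in(60,0): go(lgrasp(back=b),LY+np.pi/2,-40)
a=cam("scene");b=cam("top")
d=cv2.resize(b["color"][195:250,95:165],(764,600),interpolation=cv2.INTER_CUBIC)
e=cv2.resize(a["color"][215:305,335:425],(600,600),interpolation=cv2.INTER_CUBIC)
w=cv2.resize(np.vstack([a["color"][140:220,160:280]]),(400,267))
o=np.zeros((600,800,3),np.uint8);o[:314,:400]=cv2.resize(d,(400,314));o[:400,400:]=cv2.resize(e,(400,400));o[320:587,:400]=w
cv2.imwrite("pics/p4.png",o)
E
```

```text
[ 0.61187035 -0.13859165  0.13296698] [-0.79926651  1.1213668   1.0864678   1.61837186 -0.28523427  1.01737507
 -0.04951626] [-3.12172657  0.70751202  1.34235291]
[-10.8, 3.8, 46.0, 0.0, 0.6, 1.4]
[-10.3, 3.8, 106.0, 0.0, 0.6, 1.4]
```

View pics/p4.png

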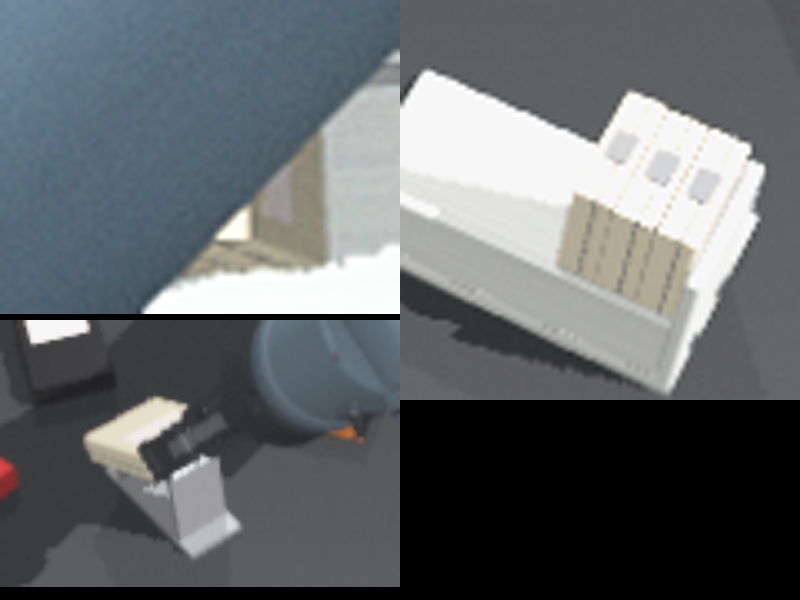

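The row is now tight and upright (right crop, 570–750), and the gripper lines up with the cream case. Moving in to grasp.

Call:
step_arm(
  plan=[
    [[85,-11,4,20,0,0.6,1.4],[85,-11,4,46,0,0.6,1.4],[85,-11,4,76,0,0.6,1.4],[85,-10,4,106,0,0.6,1.4],[85,-10,4,106,0,0.6,1.4]],
  ],
)

```text
time_s: 15.58
position: [0.5925, -0.222, 0.0624]
tool_rot: [3.136, 0.696, 1.291]
wrist_force: [-0.3, 0.7, -0.1]
finger_gap: 0.0849
grip_force: 0.0
```

```bash
python3 - <<'E'
from h import *
s=observe(); print(s["position"],s["joint_pos"],s["tool_rot"],s["wrist_force"])
go(lgrasp(),LY+np.pi/2,-40)
c=cam("wrist","pics/w1.png")
E
```

```text
[ 0.59250023 -0.22200929  0.06235048] [-0.66548813  1.18706858  1.02007518  1.68183596 -0.33635187  0.82767296
 -0.01630061] [3.13569357 0.69561101 1.29135877] [-0.3281719   0.72324367 -0.11569476]
[9.0, 1.2, -3.3, -0.4, -0.1, -0.9]
```

View pics/w1.png

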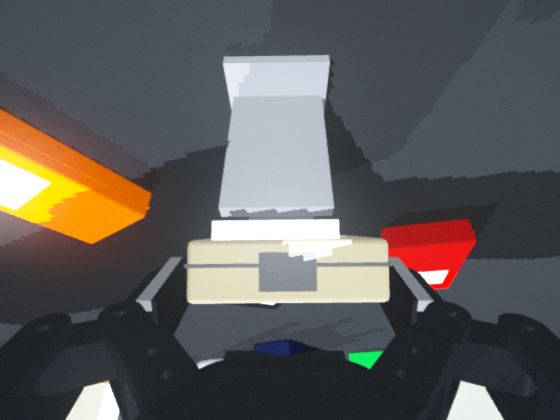

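The wrist view shows the case end (188–388) centred between the pads. I'll trim the pose and close.

Call:
step_arm(
  plan=[
    [[85,9,1,-3,-0.4,0,-0.9],[85,9,1,-3,-0.4,0,-0.9],[55,9,1,-3,-0.4,0,-0.9],[55,9,1,-3,-0.4,0,-0.9],[55,9,1,-3,-0.4,0,-0.9],[55,9,1,-3,-0.4,0,-0.9],[55,9,1,-3,-0.4,0,-0.9]],
  ],
  force=50,
)

```text
time_s: 16.5
position: [0.5995, -0.2092, 0.0594]
tool_rot: [3.14, 0.696, 1.319]
wrist_force: [-0.9, 6.2, 5.9]
finger_gap: 0.0633
grip_force: 54.4
```

```bash
python3 - <<'E'
from h import *
s=observe(); print(s["position"],s["joint_pos"],s["tool_rot"],s["wrist_force"],s["finger_gap"],s["grip_force"])
go(lgrasp(),LY+np.pi/2,-40)
# actual rel. pose of case in tool
C=R.from_euler('z',LY)*R.from_euler('x',-60,degrees=True)
Rt=R.from_euler('xyz',s["tool_rot"])
rel_p=Rt.inv().apply(LO-s["position"]); relR=Rt.inv()*C
print("rel",rel_p.tolist(),relR.as_rotvec(degrees=True).tolist())
E
```

```text
[ 0.59946257 -0.20917393  0.059406  ] [-0.68264832  1.19183771  1.01524314  1.67412965 -0.33482716  0.82874024
 -0.01647125] [3.14016203 0.69612988 1.31925276] [-0.8710168   6.16738976  5.88558244] 0.0632670880260263 54.37317609786987
[-3.8, -2.1, 3.6, 0.4, -0.1, 0.4]
rel [-0.02388159251944885, -0.002559881725120277, 0.0500663196724357] [116.22153797599157, 116.80550050807318, 21.113196452891206]
```

```bash
cat >> h.py <<'E'
REL=np.array([-.0239,0,.0501])
def place(F,yaw,tilt=20.1):
    Rt=R.from_euler('z',yaw+np.pi/2)*R.from_euler('x',np.pi)*R.from_euler('y',tilt,degrees=True)
    return F-Rt.apply(REL)
def foot():
    s=observe(); return s["position"]+R.from_euler('xyz',s["tool_rot"]).apply(REL)
E
python3 - <<'E'
from h import *
s=observe();P0=(s["position"],R.from_euler('xyz',s["tool_rot"]))
go(s["position"]+[0,0.01,.10],LY+np.pi/2,-40)
F=np.array([.5,-.02,.12]); p=place(F,RACK[2]); print(p)
go(p,RACK[2]+np.pi/2,20.1)
E
```

```text
[-56.7, -2.4, -82.9, 0.4, -0.1, 0.4]
[ 0.49961147 -0.01478746  0.17526209]
[51.1, -144.8, -193.9, -3.3, 59.4, -19.2]
```

Call:
step_arm(
  plan=[
    [[55,-28,-1,-41,0,0,0],[55,-57,-2,-83,0,0,0],[55,51,-145,-194,-3.3,59.4,-19.2],[55,51,-145,-194,-3.3,59.4,-19.2],[55,51,-145,-194,-3.3,59.4,-19.2],[55,51,-145,-194,-3.3,59.4,-19.2],[55,51,-145,-194,-3.3,59.4,-19.2],[55,51,-145,-194,-3.3,59.4,-19.2],[55,51,-145,-194,-3.3,59.4,-19.2],[55,51,-145,-194,-3.3,59.4,-19.2]],
  ],
)

```text
time_s: 17.75
position: [0.4989, -0.0149, 0.1745]
tool_rot: [-3.14, -0.348, 1.644]
wrist_force: [0.4, 0.6, -1.6]
finger_gap: 0.0633
grip_force: 55.7
```

```bash
python3 - <<'E'
from h import *
s=observe(); print(s["position"],s["joint_pos"],s["tool_rot"],s["wrist_force"],s["finger_gap"],foot())
for z in(.12,.02,.006): go(place(np.array([.5,-.02,z]),RACK[2]),RACK[2]+np.pi/2,20.1)
c=cam("scene"); 
d=cv2.resize(c["color"][60:260,150:350],(600,600),interpolation=cv2.INTER_CUBIC);cv2.imwrite("pics/p5.png",d)
E
```

```text
[ 0.49893162 -0.01490811  0.1745159 ] [-0.35131889  0.5043394   0.6692491   1.96532909 -0.74776555  1.04894937
  0.82380848] [-3.1400878  -0.34810857  1.64381097] [ 0.38256482  0.56258667 -1.63792077] 0.06326534592237265 [ 0.49924863 -0.02027564  0.11926819]
[0.3, 0.7, -0.7, -0.1, 0.2, -0.1]
[-33.8, 0.8, 93.3, -0.1, 0.2, -0.1]
[-38.6, 0.8, 106.5, -0.1, 0.2, -0.1]
```

View pics/p5.png

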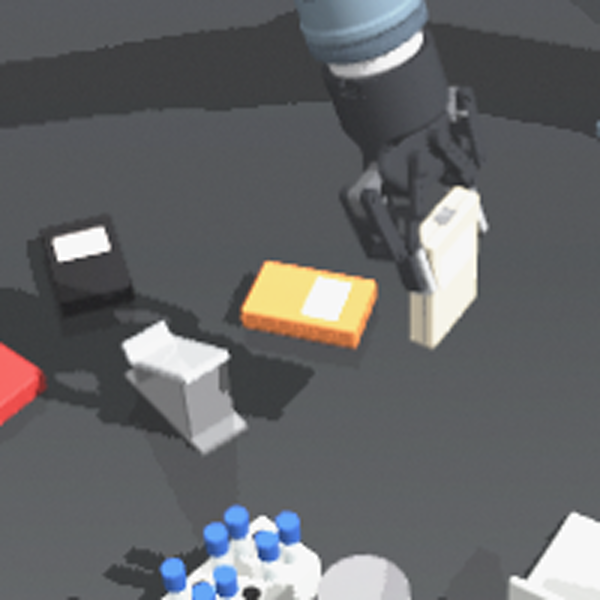

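Held upright, with its foot edge at about (411–430, 345) in the crop. I'll compare the predicted foot corners with that, then lower.

```bash
python3 - <<'E'
from h import *
c=cam("scene"); F=foot(); print(F)
Y=observe()["tool_rot"][2]-np.pi/2
Q=np.array([[32,10,0],[32,-10,0],[-32,10,0],[32,10,100],[-32,10,100]])
px=proj(c,R.from_euler('z',Y).apply(Q/1000)+F); print(((px-[150,60])*3).round(0).tolist())
uv=np.array([[430,347],[411,338],[477,296]])/3+[150,60]-.33
x,r=fit([(c,Tz,Q[:3],uv)],[F[0],F[1],Y,F[2]]) if 0 else fit([(c,lambda p,P:Tz([F[0],p[0],Y,p[1]],P),Q[:3],uv)],[F[1],F[2]])
print(x,r.round(1))
E
```

```text
[ 0.49943414 -0.01884153  0.1193673 ]
[[436.0, 353.0], [412.0, 343.0], [478.0, 300.0], [438.0, 251.0], [483.0, 197.0]]
[-0.02235746  0.12355556] [[ 1.   0.4]
 [-0.6  0.1]
 [-0.4 -0.4]]
```

Call:
step_arm(
  plan=[
    [[55,-17,1,47,0,0.2,0],[55,-34,1,93,0,0.2,0],[55,-36,1,99,0,0.2,0],[55,-38,1,105,0,0.2,0],[55,-38,1,105,0,0.2,0]],
  ],
)

```text
time_s: 18.48
position: [0.5011, -0.0147, 0.0644]
tool_rot: [3.14, -0.353, 1.646]
wrist_force: [-0.1, -0.3, -0.4]
finger_gap: 0.0635
grip_force: 55.6
```

```bash
python3 - <<'E'
from h import *
s=observe(); print(foot(),s["wrist_force"])
E
```

```text
[ 0.50158631 -0.0197799   0.00910321] [-0.13512391 -0.34698272 -0.41261013]
```

Call:
step_arm(
  plan=[
    [[55,-1,0,3,0,0,0],[55,-2,0,6,0,0,0],[55,-2.5,0,7.5,0,0,0],[55,-2.5,0,7.5,0,0,0]],
  ],
)

```text
time_s: 18.98
position: [0.5, -0.0147, 0.0552]
tool_rot: [-3.141, -0.353, 1.644]
wrist_force: [-0.0, -0.2, -0.3]
finger_gap: 0.0632
grip_force: 55.6
```

```bash
python3 - <<'E'
from h import *
s=observe(); print(foot(),s["wrist_force"],s["wrist_torque"])
E
```

```text
[ 5.00382036e-01 -1.97726032e-02 -2.90051309e-05] [-0.0488072  -0.22920287 -0.30339038] [-0.42297248  0.05369922 -0.03764569]
```

Call:
step_arm(
  plan=[
    [[55,-0.5,0,1.5,0,0,0],[55,-1,0,3,0,0,0],[55,-1,0,3,0,0,0]],
  ],
)

```text
time_s: 19.35
position: [0.5002, -0.0147, 0.0529]
tool_rot: [3.141, -0.354, 1.644]
wrist_force: [-2.0, -1.5, 8.7]
finger_gap: 0.0638
grip_force: 56.6
```

```bash
python3 - <<'E'
from h import *
s=observe(); print(foot(),s["wrist_force"],s["wrist_torque"])
E
```

```text
[ 0.50055019 -0.01966806 -0.00233572] [-1.99468887 -1.51610255  8.73468611] [0.01341421 0.51672454 0.1314581 ]
```

Call:
step_arm(
  plan=[
    [[70,0,0,0,0,0,0],[75,0,0,0,0,0,0],[75,0,0,0,0,0,0],[75,0,0,0,0,0,0],[75,0,0,0,0,0,0],[75,0,0,0,0,0,0],[75,0,0,0,0,0,0],[75,0,0,0,0,0,0]],
  ],
)

```text
time_s: 20.35
position: [0.5001, -0.0146, 0.0521]
tool_rot: [-3.141, -0.353, 1.644]
wrist_force: [-0.6, 0.4, -0.1]
finger_gap: 0.0753
grip_force: 0.0
```

```bash
python3 - <<'E'
from h import *
s=observe(); print(foot(),s["wrist_force"],s["finger_gap"],s["tool_rot"])
c=cam("scene"); Y=s["tool_rot"][2]-np.pi/2
# cream mask around the case
im=c["color"][100:200,240:340].astype(int); m=((im[:,:,2]>150)&(im[:,:,2]-im[:,:,0]>8)&(im[:,:,2]-im[:,:,0]<70)).astype(np.uint8)
n,l,st,ce=cv2.connectedComponentsWithStats(m); k=1+st[1:,4].argmax(); print(st[k],n)
cnt=max(cv2.findContours((l==k).astype(np.uint8),0,2)[0],key=cv2.contourArea)
print((cv2.approxPolyDP(cnt,1.5,True)[:,0]+[240,100]).tolist())
F=foot()+[0,0,.0023]; Q=np.array([[32,10,0],[32,-10,0],[-32,10,0],[32,10,100],[32,-10,100],[-32,10,100],[-32,-10,100]])
print(proj(c,R.from_euler('z',Y).apply(Q/1000)+F).round(1).tolist())
E
```

```text
[ 0.50044322 -0.01963522 -0.00314332] [-0.56708915  0.39858199 -0.07990233] 0.07533038195467245 [-3.14142679 -0.35323355  1.64444947]
[ 47  64  21  36 284] 21
[[299, 164], [288, 178], [293, 197], [287, 199], [303, 199], [306, 195], [307, 169], [294, 185], [288, 181], [292, 173], [295, 176], [293, 179], [300, 173], [297, 176], [293, 173], [300, 164], [305, 165]]
[[294.2, 213.3], [286.9, 210.0], [307.4, 195.7], [294.6, 184.2], [286.8, 180.9], [308.7, 166.4], [301.0, 163.2]]
```

The case stands free: predicted top corners match the image within about 2 px. I'll regrasp 5 mm further back, so the pads don't overlap row3, and lift.

Call:
step_arm(
  plan=[
    [[75,-4.7,0,-1.7,0,0,0],[75,-4.7,0,-1.7,0,0,0],[55,-4.7,0,-1.7,0,0,0],[55,-4.7,0,-1.7,0,0,0],[55,-4.7,0,-1.7,0,0,0],[55,-4.7,0,-1.7,0,0,0]],
  ],
)

```text
time_s: 21.15
position: [0.5005, -0.0197, 0.0523]
tool_rot: [3.141, -0.353, 1.644]
wrist_force: [-1.4, -1.7, 5.5]
finger_gap: 0.0632
grip_force: 54.9
```

```bash
python3 - <<'E'
from h import *
s=observe(); print(s["finger_gap"],s["grip_force"],s["wrist_force"])
F=np.array([.5004,-.0197,0]); Rt=R.from_euler('xyz',s["tool_rot"])
rel=Rt.inv().apply(F-s["position"]); print(rel)
rel[1]=0
open("h.py","a").write(f"REL=np.array({rel.tolist()})\n")
E
python3 - <<'E'
from h import *
print(foot())
s=observe();P0=(s["position"],R.from_euler('xyz',s["tool_rot"]))
y=RACK[2]
go(s["position"]+[0,0,.12],y+np.pi/2,20.1)
for q in((12,-20,120),(12,0,120)): go(place(rk(*q),y),y+np.pi/2,20.1)
E
```

```text
0.06317358303316836 54.852232933044434 [-1.42464531 -1.65803646  5.51175631]
[-0.01804769 -0.00012472  0.0490597 ]
[ 5.00524385e-01 -1.96908405e-02  1.25944433e-08]
[41.5, 0.0, -112.6, 0.0, -0.1, -0.0]
[229.3, 93.0, -43.4, 0.0, -0.1, -0.0]
[248.1, 93.0, -36.4, 0.0, -0.1, -0.0]
```

Call:
step_arm(
  plan=[
    [[55,20,0,-56,0,0,0],[55,41,0,-113,0,0,0],[55,88,23,-95,0,0,0],[55,135,46,-78,0,0,0],[55,182,69,-61,0,0,0],[55,229,91,-43,0,0,0],[55,229,91,-43,0,0,0],[55,229,91,-43,0,0,0]],
  ],
)

```text
time_s: 22.15
position: [0.5759, 0.1862, 0.171]
tool_rot: [-3.14, -0.352, 1.644]
wrist_force: [0.3, -0.4, -0.9]
finger_gap: 0.063
grip_force: 56.0
```

```bash
python3 - <<'E'
from h import *
s=observe();print(inrack(foot()),s["wrist_force"],s["tool_rot"],s["joint_pos"])
y=RACK[2]
for q in((10,-20,40),(10,-20,10)): go(place(rk(*q),y),y+np.pi/2,20.1)
E
```

```text
[  9.29883665 -20.23834894 118.74440253] [ 0.33825716 -0.39300146 -0.90695575] [-3.14039764 -0.35228828  1.64446371] [-0.62654389  0.5991552   0.59677714  1.79708233 -0.83310322  1.00446239
  0.48375132]
[-26.9, 0.7, 74.0, -0.1, -0.1, -0.0]
[-37.2, 0.8, 102.2, -0.1, -0.1, -0.0]
```

Call:
step_arm(
  plan=[
    [[55,-13,0,37,0,0,0],[55,-27,1,74,0,0,0],[55,-32,1,88,0,0,0],[55,-37,1,102,0,0,0],[55,-37,1,102,0,0,0]],
  ],
)

```text
time_s: 22.78
position: [0.5774, 0.1868, 0.063]
tool_rot: [-3.141, -0.353, 1.644]
wrist_force: [0.2, 0.7, -0.5]
finger_gap: 0.0634
grip_force: 56.0
```

```bash
python3 - <<'E'
from h import *
s=observe();print(inrack(foot()),s["wrist_force"],s["tool_rot"])
y=RACK[2]
for q in((10,-20,7),(17,-20,7),(15,0,7)): go(place(rk(*q),y),y+np.pi/2,20.1)
E
```

```text
[ 10.80948643 -19.71968804  10.70715747] [ 0.23265064  0.68103143 -0.46491766] [-3.14088287 -0.35308623  1.64364714]
[-1.4, -0.8, 3.4, -0.0, -0.1, -0.1]
[-1.4, 6.2, 3.4, -0.0, -0.1, -0.1]
[17.3, 4.1, 10.3, -0.0, -0.1, -0.1]
```

Lower to about 1 mm above the floor, then slide +x until the case touches the fence.

Call:
step_arm(
  plan=[
    [[55,-1.4,0,3.4,0,0,0],[55,-1.4,2,3.4,0,0,0],[55,-1.4,4,3.4,0,0,0],[55,-1.4,5,3.4,0,0,0],[55,-1.4,5,3.4,0,0,0]],
  ],
)

```text
time_s: 23.4
position: [0.5821, 0.1876, 0.0595]
tool_rot: [-3.141, -0.353, 1.645]
wrist_force: [-1.5, -0.6, -1.1]
finger_gap: 0.0635
grip_force: 56.0
```

```bash
python3 - <<'E'
from h import *
s=observe();print(inrack(foot()),s["wrist_force"],s["wrist_torque"],s["tool_rot"])
E
```

```text
[ 15.60622623 -19.28887924   7.1938372 ] [-1.53812235 -0.55465548 -1.11346469] [-0.43786927  0.27078064  0.14767221] [-3.14086046 -0.35344346  1.64458608]
```

Call:
step_arm(
  plan=[
    [[55,0,1,0,0,0,0],[55,0,2,0,0,0,0],[55,0,2,0,0,0,0]],
  ],
)

```text
time_s: 23.78
position: [0.5822, 0.1878, 0.0589]
tool_rot: [-3.137, -0.354, 1.644]
wrist_force: [-6.7, -0.9, 0.9]
finger_gap: 0.0637
grip_force: 56.2
```

```bash
python3 - <<'E'
from h import *
s=observe();print(inrack(foot()),s["wrist_force"],s["wrist_torque"],s["tool_rot"])
for q in((15.6,0,7),(15.6,8,7),(15.6,12,7)): go(place(rk(*q),RACK[2]),RACK[2]+np.pi/2,20.1)
E
```

```text
[ 15.52161492 -19.0826311    6.59268689] [-6.74473171 -0.92865002  0.91057255] [-0.44143705  1.37326497  0.47223154] [-3.13700487 -0.3539455   1.64428029]
[18.2, -0.1, 6.3, -0.2, -0.2, -0.0]
[25.7, -0.1, 9.1, -0.2, -0.2, -0.0]
[29.5, -0.1, 10.4, -0.2, -0.2, -0.0]
```

Call:
step_arm(
  plan=[
    [[55,0,-2.5,0,0,0,0],[55,9,-2.5,3.3,0,0,0],[55,18,-2.5,6.5,0,0,0],[55,24,-2.5,8.7,0,0,0],[55,27,-2.5,9.8,0,0,0],[55,28.5,-2.5,10.4,0,0,0],[55,28.5,-2.5,10.4,0,0,0]],
  ],
)

```text
time_s: 24.65
position: [0.5798, 0.2178, 0.0596]
tool_rot: [3.142, -0.353, 1.644]
wrist_force: [-1.3, 0.8, -1.0]
finger_gap: 0.0637
grip_force: 56.0
```

```bash
python3 - <<'E'
from h import *
s=observe();print(inrack(foot()),s["wrist_force"],s["wrist_torque"],s["tool_rot"])
E
```

```text
[15.54510228 10.99358655  7.36905963] [-1.30401506  0.78109385 -1.03932931] [-0.34774459  0.25728503  0.1237778 ] [ 3.14156722 -0.35338166  1.64448895]
```

No contact yet at y = 11. I'll continue in 1 mm steps.

Call:
step_arm(
  plan=[
    [[55,1,0,0.4,0,0,0],[55,2,0,0.7,0,0,0],[55,3,0,1,0,0,0],[55,3,0,1,0,0,0]],
  ],
)

```text
time_s: 25.15
position: [0.5796, 0.2197, 0.0596]
tool_rot: [3.142, -0.352, 1.644]
wrist_force: [-1.8, -4.3, 0.7]
finger_gap: 0.0637
grip_force: 56.4
```

```bash
python3 - <<'E'
from h import *
s=observe();print(inrack(foot()),s["wrist_force"],s["wrist_torque"],s["tool_rot"])
E
```

```text
[15.52838385 12.84729025  7.32908598] [-1.8086113  -4.334715    0.67060997] [-1.16856854  0.34805628  0.3008011 ] [ 3.1415562  -0.35186398  1.64380463]
```

Call:
step_arm(
  plan=[
    [[55,-1.3,0,1,0,0,0],[55,-1.6,0,2,0,0,0],[55,-1.6,0,2,0,0,0]],
  ],
)

```text
time_s: 25.52
position: [0.5797, 0.2197, 0.0583]
tool_rot: [-3.142, -0.354, 1.644]
wrist_force: [-5.0, -5.9, 10.5]
finger_gap: 0.0629
grip_force: 57.2
```

```bash
python3 - <<'E'
from h import *
s=observe();print(inrack(foot()),s["wrist_force"],s["wrist_torque"],s["tool_rot"])
E
```

```text
[15.56736016 13.00873175  6.03361596] [-4.99944316 -5.86857451 10.46096061] [-0.73484916  1.07972451  0.47593574] [-3.14157448 -0.35426787  1.64432312]
```

Call:
step_arm(
  plan=[
    [[70,0,0,0,0,0,0],[78,0,0,0,0,0,0],[78,0,0,0,0,0,0],[78,0,0,0,0,0,0],[78,-4,0,-12,0,0,0],[78,-8,0,-40,0,0,0],[78,-8,0,-90,0,0,0],[78,-30,0,-140,0,0,0],[78,-30,0,-140,0,0,0]],
  ],
)

```text
time_s: 26.65
position: [0.5883, 0.1387, 0.1823]
tool_rot: [3.134, -0.351, 1.64]
wrist_force: [-0.0, -0.0, -0.9]
finger_gap: 0.0783
grip_force: 0.0
```

```bash
python3 - <<'E'
from h import *
s=observe();print(inrack(s["position"]),s["wrist_force"])
y=RACK[2]+np.pi/2
for q in((15,-90,190),): go(rk(*q),y,30)
c=cam("scene","pics/f1.png"); b=cam("top","pics/f2.png")
# cream mask
def poly(c,x0,y0,x1,y1,lo):
    im=c["color"][y0:y1,x0:x1].astype(int); d=im[:,:,2]-im[:,:,0]; m=((d>10)&(d<90)&(im[:,:,2]>lo)).astype(np.uint8)
    n,l,st,ce=cv2.connectedComponentsWithStats(m); k=1+st[1:,4].argmax()
    cnt=max(cv2.findContours((l==k).astype(np.uint8),0,2)[0],key=cv2.contourArea)
    print(st[k],(cv2.approxPolyDP(cnt,2,True)[:,0]+[x0,y0]).tolist())
poly(c,330,200,430,310,110);poly(b,95,190,220,275,110)
Q=np.array([[47,82,106],[47,2,106],[-17,2,106],[-17,82,106],[47,2,50],[-17,2,6]])
for k in(c,b): print(proj(k,Tz(RACK,Q)).round(1).tolist())
E
```

```text
[ 18.11804664 -68.56974398 182.29924852] [-0.0411277  -0.04197178 -0.92714958]
[-17.5, -2.9, -14.6, 0.5, 9.9, -0.2]
[ 31  54  42  33 678] [[364, 254], [361, 270], [396, 286], [402, 271]]
[ 11  13  22  38 450] [[125, 203], [106, 207], [107, 216], [114, 218], [116, 212], [116, 226], [109, 226], [108, 223], [107, 236], [115, 240], [118, 236], [118, 216], [125, 216], [125, 225], [119, 225], [119, 234], [127, 221]]
[[402.3, 270.4], [364.3, 253.2], [377.6, 230.8], [414.6, 246.9], [361.1, 269.1], [371.4, 259.0]]
[[104.4, 205.0], [146.9, 201.6], [148.2, 235.2], [105.2, 238.7], [154.4, 206.8], [161.0, 240.8]]
```

The visible side of the four-case block matches the predicted upright, tight and flush outline to within about 1 px. The gripper is clear, so I'm handing in.

```bash
python3 -c "
from station import ticket
print(ticket.finish_job())"
```

```text
the job is handed in; nothing more can be done
None
```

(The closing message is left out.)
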